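# Make up the lapping stack on the spool

### The arm

A 7-joint arm with a two-finger parallel gripper is mounted at the origin on the work surface. World frame = base frame: x ahead of the robot, y to its left, z up, the work surface at z = 0. Lengths are in m, angles in rad, forces in N, time in s.
With the tool pointing down it reaches from about 0.4 to 0.75 m from the base axis. Payload 19.5 kg.
Tool frame: the origin (TCP) lies at the very end of the fingers, on their centre line; the grasp point (between the pads) lies 19 mm behind it; z points along the fingers, y is the line along which they close (so a half turn about z gives the same grasp; the last joint's range is limited). The gripper opens to 85 mm and grips with 20 to 120 N. Pads are 22 mm wide; open, the fingers measure 114 mm over their backs; the gripper's body (76 mm by 85 mm) begins 54 mm behind the grasp point. The pads swing forward as they close: fully open they stand 13 mm farther back than shut.
Start: joints at [-1.307, 0.707, -0.028, 1.485, 0.022, 0.951, -0.075], TCP at [0.173, 0.548, 0.231] pointing down, gripper open.
Joint ranges: [-2.71, 2.71], [-0.32, 2.16], [-1.57, 1.52], [0, 2.45], [-1.46, 4.6], [0, 2.02], [-2.83, 2.83]. Speed limits (rad/s): [1.89, 1.89, 2.57, 2.57, 3.01, 3.01, 3.01].

### API

Orientations are given as a unit quaternion [w, x, y, z].
In Python, from plant import env, viewer gives the robot as it stands.
- The arm moves only by the tool play_rows, never from a script. Its arguments are lists of equal length, an entry for each row: "dp": the shift along the tool's x, y, z in mm, a list of three; "rotation": the turn, a rotation vector about the tool's x, y, z in degrees, a list of three; "fingers": the closure in counts, from 0 (fully open) to 255 (shut). In form: {"dp": [[x, y, z], ...], "rotation": [[rx, ry, rz], ...], "fingers": [fingers, ...]}. A call has 1 to 20 rows; each row shifts and turns the commanded pose from where the row before left it, along the tool's axes as they then stand; what a row does not reach is not made up. A row lasts 1/8 s, in which the tool goes at most 62.5 mm and 10.7 degrees, less where a joint would pass 70% of its speed; a pose out of reach is approached as far as the arm can. A call with a gripper value outside its range is refused whole. The fingers move at their own pace and stop on an object; "grip_force" is the grip in N (left out, the last holds). Time passes only in rows, so rows that do not move let the fingers close. It gives the time, the measured TCP pose, the force, the opening and the grip force at its end, in the units of the state.
- env.get_obs(): the state, without advancing time (a new reading comes with each control period).
- viewer.grab_frame(name): name is "scene" or "top"; returns a dict with "img" (420x560x3 uint8, blue, green, red), "fovy" (degrees; the focal length in pixels is half the picture's height over the tangent of half this angle, whatever the lens; pixels are square), "cx", "cy" (the principal point, pixels), "dist" ([k1, k2, p1, p2, k3] as OpenCV has them; the pictures are not rectified), "pose" (4x4, takes a point from camera to world coordinates). Camera axes: x right, y down, z forward; pixel columns grow to the right and rows downward; lengths in m; the calibration is good to about 2 mm. A picture is of the moment at which its call begins. There is no depth.
- env.hand_in(): hands the job in; it is judged then, once.
The state is a dict: "t": time; "qpos": joint angles; "qvel": joint speeds; "effort": joint torques, N m; "ee_pos": TCP position; "orientation": TCP orientation; "ft_force": force on the tool from outside, world axes, zero at the start; "wrist_torque": the same for the moment, N m; "opening": finger opening in m; "grasp_force": force on a finger pad.
Only numpy, scipy, OpenCV 4.12 (cv2) and the standard library are available. Lean on these libraries where they do the work, as an engineer would, in place of code of your own. Each camera call takes 0.05 s, during which the arm holds its last target. There are 200 camera calls.

### The job

Make up the spool in the fixture for face lapping: slide onto its upright stem first the brass backing ring, then the stainless seal insert with its raised face up, then the copper lap sleeve, and last cover the end of the stem with the white nylon cap. Lower each part gently until it sits flat on the one below, without letting it drop down the stem, and let go of it. Leave the punch, the jar and the oilstone where they lie.

Things in the scene. Friction and masses are not known exactly. Their poses are not given: they have to be found in the camera images.
- spool_seat (a point): Steel spool held upright by a brass spring clip in a black plastic fixture (base 92 x 80 x 12 mm, block 58 mm square to 45 mm high); none of it moves. Its 42 mm land ends in a flat shoulder 62 mm above the bench; a bare 20 mm diameter stem rises 52 mm above that, its last 8 mm tapering to 8 mm diameter. Parts stack on the shoulder round the stem. Point: on the axis at the shoulder; z up.
- backing_ring_mid (a point): Brass backing ring, lying flat: a plain yellow ring, 52 mm outside diameter, 26 mm bore right through, 12 mm high, about 160 g. This point is its centre, half-way up (6 mm above its underside); z is its axis, up.
- seal_insert_mid (a point): Stainless seal insert, lying flat, raised face up: a silver ring with a flange 48 mm in diameter and 8 mm high, on it a raised face 38 mm in diameter and 4 mm high (12 mm in all), 26 mm bore right through, about 100 g. Point: its centre, half-way up (6 mm above its underside); z is its axis, up.
- lap_sleeve_mid (a point): Copper lap sleeve, standing on end: a reddish tube with one thin dark split down its side, 38 mm outside diameter, 26 mm bore right through, 18 mm high, about 100 g, both ends alike. This point is its centre, half-way up (9 mm above its underside); z is its axis, up.
- nylon_cap_mid (a point): White nylon protective cap, standing mouth down: a ribbed cup 42 mm in outside diameter (43 over the ribs), 19 mm high, closed on top, with a blind bore 26 mm in diameter and 14 mm deep from below, about 22 g. Home, its rim rests on the part below and it hides the stem's end. Point: its centre, half-way up (9.5 mm above its mouth); z is its axis, up.
- drift_punch_mid (a point): Bystander, to be left where it lies: blue steel drift punch, 112 mm long, 13 mm thick, lying along its x axis with the thin end to +x. This point is the middle of its length, 6 mm above the bench.
- compound_jar_mid (a point): Bystander, to be left where it stands: closed grey jar of lapping compound with a black lid, 52 mm in diameter, 42 mm high. This point is its centre, 21 mm above the bench.
- oilstone_mid (a point): Bystander, to be left where it lies: rust-coloured oilstone in a dark wooden tray, 100 (x) x 40 (y) x 16 mm. This point is its centre, 8 mm above the bench.

How it is judged:
On the way, in this order (a step that is already met when the one before it is completed fails the run):
1. the brass backing ring sits home on the shoulder of the spool, let go (horizontal distance between backing_ring_mid and spool_seat below 0.006 m and z of backing_ring_mid in the frame of spool_seat between 0.003 and 0.009 m and (angle between backing_ring_mid's own z axis and vertical below 0.12 rad or angle between backing_ring_mid's own z axis and vertical above 3.0216 rad) and contact force between backing_ring and the fingers below 0.05 N and linear speed of backing_ring below 0.02 m/s and angular speed of backing_ring below 0.3 rad/s), for 0.2 s.
2. the stainless seal insert sits home on the brass backing ring, let go (horizontal distance between seal_insert_mid and spool_seat below 0.006 m and z of seal_insert_mid in the frame of spool_seat between 0.015 and 0.021 m and angle between seal_insert_mid's own z axis and vertical below 0.12 rad and contact force between seal_insert and the fingers below 0.05 N and linear speed of seal_insert below 0.02 m/s and angular speed of seal_insert below 0.3 rad/s), for 0.2 s.
3. the copper lap sleeve sits home on the stainless seal insert, let go (horizontal distance between lap_sleeve_mid and spool_seat below 0.006 m and z of lap_sleeve_mid in the frame of spool_seat between 0.03 and 0.036 m and (angle between lap_sleeve_mid's own z axis and vertical below 0.12 rad or angle between lap_sleeve_mid's own z axis and vertical above 3.0216 rad) and contact force between lap_sleeve and the fingers below 0.05 N and linear speed of lap_sleeve below 0.02 m/s and angular speed of lap_sleeve below 0.3 rad/s), for 0.2 s.
4. the white nylon cap sits home on the copper lap sleeve, let go (horizontal distance between nylon_cap_mid and spool_seat below 0.006 m and z of nylon_cap_mid in the frame of spool_seat between 0.0485 and 0.0545 m and angle between nylon_cap_mid's own z axis and vertical below 0.12 rad and contact force between nylon_cap and the fingers below 0.05 N and linear speed of nylon_cap below 0.02 m/s and angular speed of nylon_cap below 0.3 rad/s), for 0.2 s.
At the end, for the whole second after the job is handed in: On the stem, from the shoulder up: brass ring, seal insert (raised face up), copper sleeve, white cap over the end; each centred within 6 mm of the spool axis, within 3 mm of its resting height (centres 6, 18, 33, 51.5 mm above the shoulder), level within 0.12 rad, released and at rest (horizontal distance between each of backing_ring_mid, seal_insert_mid, lap_sleeve_mid, nylon_cap_mid and spool_seat below 0.006 m and z of backing_ring_mid in the frame of spool_seat between 0.003 and 0.009 m and (angle between backing_ring_mid's own z axis and vertical below 0.12 rad or angle between backing_ring_mid's own z axis and vertical above 3.0216 rad) and linear speed of each of backing_ring, seal_insert, lap_sleeve, nylon_cap below 0.02 m/s and angular speed of each of backing_ring, seal_insert, lap_sleeve, nylon_cap below 0.3 rad/s and z of seal_insert_mid in the frame of spool_seat between 0.015 and 0.021 m and angle between each of seal_insert_mid, nylon_cap_mid's own z axis and vertical below 0.12 rad and z of lap_sleeve_mid in the frame of spool_seat between 0.03 and 0.036 m and (angle between lap_sleeve_mid's own z axis and vertical below 0.12 rad or angle between lap_sleeve_mid's own z axis and vertical above 3.0216 rad) and z of nylon_cap_mid in the frame of spool_seat between 0.0485 and 0.0545 m); the robot touches nothing.
It fails at once if a part drops down the stem: near the spool's axis, clear of the fingers and faster than 0.5 m/s (a fall of some 13 mm) ((horizontal distance between backing_ring_mid and spool_seat below 0.03 m and linear speed of backing_ring above 0.5 m/s and contact force between backing_ring and the fingers below 0.05 N) or (horizontal distance between seal_insert_mid and spool_seat below 0.03 m and linear speed of seal_insert above 0.5 m/s and contact force between seal_insert and the fingers below 0.05 N) or (horizontal distance between lap_sleeve_mid and spool_seat below 0.03 m and linear speed of lap_sleeve above 0.5 m/s and contact force between lap_sleeve and the fingers below 0.05 N) or (horizontal distance between nylon_cap_mid and spool_seat below 0.03 m and linear speed of nylon_cap above 0.5 m/s and contact force between nylon_cap and the fingers below 0.05 N)).
It fails at once if the punch, the jar or the oilstone is moved more than 20 mm (distance of any of drift_punch_mid, compound_jar_mid, oilstone_mid from where it was at the start of the episode above 0.02 m).
It also fails if it takes over 102 s, if anything falls off the work surface, if the arm or the gripper's body presses on something with over 40 N, if the wrist force passes 120 N, or if a joint passes its speed limit or range.

## Working session

There is one attempt and no reset: what is moved stays moved. The work goes in short steps, Python scripts to look and compute and a tool call to move; the robot and the scene stay as the last step left them, time stands still between calls to the robot, and variables do not carry over. Pictures are saved under pics/ and viewed, at most 14 in all, crops included, and the job is handed in when it is done.

Besides the shell and the picture viewer there is one more tool, called after "Request:" by a JSON object that holds its "method" and its "body", one argument or row to a line. play_rows: Moves the arm, as the interface text tells. Its arguments: {"type":"object","properties":{"dp":{"type":"array","items":{"type":"array","items":{"type":"number"}}},"rotation":{"type":"array","items":{"type":"array","items":{"type":"number"}}},"fingers":{"type":"array","items":{"type":"number"}},"grip_force":{"type":"number"}},"required":["dp","rotation","fingers"]}

```bash
mkdir -p pics; ls
cat > h.py <<'E'
import numpy as np, cv2
from plant import env, viewer
def grab(n):
    return viewer.grab_frame(n)
def K(f):
    h=f["img"].shape[0]; fl=h/2/np.tan(np.radians(f["fovy"])/2)
    return np.array([[fl,0,f["cx"]],[0,fl,f["cy"]],[0,0,1.]])
def ray(f,uv,z):
    p=cv2.undistortPoints(np.array([[uv]],float),K(f),np.array(f["dist"],float))[0,0]
    T=np.array(f["pose"]); d=T[:3,:3]@np.array([p[0],p[1],1]); o=T[:3,3]
    return o+d*(z-o[2])/d[2]
def proj(f,P):
    T=np.linalg.inv(np.array(f["pose"])); rv=cv2.Rodrigues(T[:3,:3])[0]
    return cv2.projectPoints(np.array(P,float).reshape(-1,1,3),rv,T[:3,3],K(f),np.array(f["dist"],float))[0][:,0]
E
python3 - <<'E'
from h import *
import pickle
for n in("top","scene"):
    f=grab(n); pickle.dump(f,open(n+".pkl","wb")); cv2.imwrite(f"pics/{n}0.png",cv2.resize(f["img"],(800,600),interpolation=cv2.INTER_CUBIC)); print(n,f["fovy"],f["dist"],np.round(f["pose"],3))
o=env.get_obs(); print({k:np.round(v,3) for k,v in o.items()})
E
```

```text
pics
top 52.277388793969905 [-0.0592773  0.         0.         0.         0.       ] [[ 0.021 -0.992  0.127  0.431]
 [-1.    -0.021 -0.003 -0.003]
 [ 0.006 -0.127 -0.992  1.02 ]
 [ 0.     0.     0.     1.   ]]
scene 46.98731663084019 [-0.05754534  0.          0.          0.          0.        ] [[ 0.615  0.659 -0.432  0.896]
 [ 0.788 -0.503  0.353 -0.32 ]
 [ 0.015 -0.558 -0.83   0.79 ]
 [ 0.     0.     0.     1.   ]]
{'t': np.float64(0.1), 'qpos': array([-1.307,  0.707, -0.028,  1.485,  0.022,  0.951, -0.075]), 'qvel': array([ 0.001, -0.002, -0.001, -0.003,  0.   , -0.001, -0.001]), 'effort': array([ 2.0000e-03, -8.8429e+01,  1.2370e+00, -2.3646e+01,  1.7000e-02,
        5.0000e-03,  0.0000e+00]), 'ee_pos': array([0.173, 0.548, 0.231]), 'orientation': array([-0.   ,  0.152,  0.988, -0.   ]), 'ft_force': array([-0.547,  0.062, -0.049]), 'wrist_torque': array([-0.018,  0.031, -0.022]), 'grasp_force': np.float64(0.0), 'opening': np.float64(0.085)}
```

View pics/top0.png

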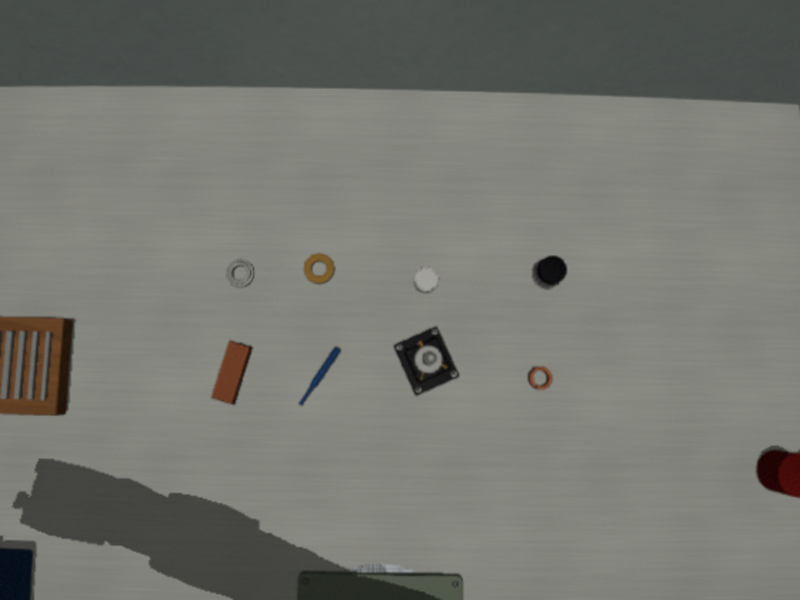

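View pics/scene0.png

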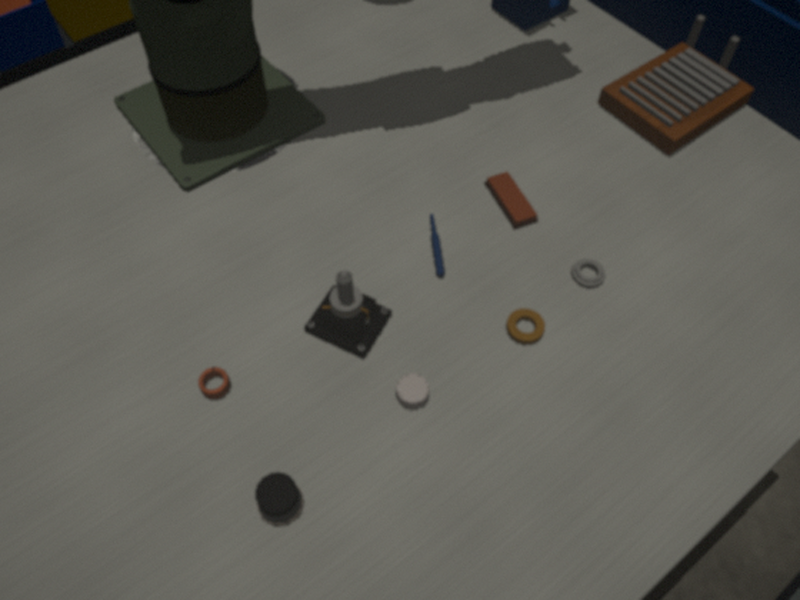

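```bash
cat > m.py <<'E'
from h import *
import pickle
F={n:pickle.load(open(n+".pkl","rb")) for n in("top","scene")}
s=.7
# name: (top px, scene px, height of the seen circle, diameter)
G={"ring":((319,268),(525,325),.012,.052),"ins":((240,272.5),(588.5,272),.012,.038),"slv":((540,377),(214,381),.018,.038),"cap":((426,278.5),(412.5,388),.019,.042),"spool":((430,357),(344.5,273),.114,.008)}
rows=[]
c=np.linspace(0,2*np.pi,60)
for i,n in enumerate(F):
    row=[]
    for k,g in G.items():
        p=np.array(g[i])*s; P=ray(F[n],p,g[2]); print(n,k,np.round(P*1000,1))
        x0,y0=np.round(p).astype(int)-20
        if n=="scene" and k=="spool": y0+=6
        im=cv2.resize(F[n]["img"][y0:y0+40,x0:x0+40],None,fx=4,fy=4,interpolation=cv2.INTER_CUBIC)
        im=cv2.convertScaleAbs(im,alpha=1.5)
        C=[(g[3],g[2])]
        if k=="spool": C+=[(.042,.062)]
        if k in("ring","slv"): C+=[(.026,g[2])]
        for d,z in C:
            q=proj(F[n],np.c_[P[0]+d/2*np.cos(c),P[1]+d/2*np.sin(c),0*c+z])
            for u,v in (q-[x0,y0]+.5)*4: cv2.circle(im,(int(u),int(v)),0,(0,255,0),-1)
        row.append(im)
    rows.append(np.hstack(row))
cv2.imwrite("pics/mont.png",np.vstack(rows))
E
python3 m.py
```

```text
top ring [624.9 111.7  12. ]
top ins [614.5 244.2  12. ]
top slv [ 450.3 -256.8   18. ]
top cap [609.6 -67.6  19. ]
top spool [474.9 -68.9 114. ]
scene ring [625.9 110.6  12. ]
scene ins [617.  242.4  12. ]
scene slv [ 451.9 -257.6   18. ]
scene cap [609.9 -67.6  19. ]
scene spool [475.  -68.5 114. ]
```

View pics/mont.png

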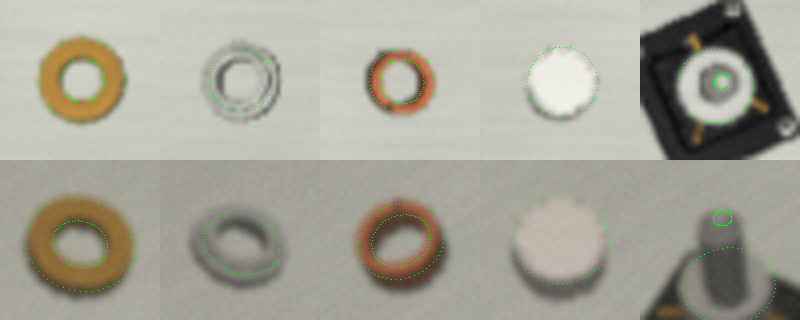

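Request:
{"method": "play_rows", "body": {
  "dp": [
    [0,0,0],
    [0,0,0],
    [0,0,0],
    [0,0,0],
    [0,0,0],
    [0,0,0],
    [0,0,0],
    [0,0,0],
    [-35,36,6],
    [-35,36,6],
    [-35,36,6],
    [-35,36,6],
    [-35,36,6],
    [-35,36,6],
    [-35,36,6],
    [-35,36,6],
    [-35,36,6],
    [-35,36,6],
    [-35,36,6],
    [-35,36,6]
  ],
  "rotation": [
    [0,0,9.06],
    [0,0,9.06],
    [0,0,9.06],
    [0,0,9.06],
    [0,0,9.06],
    [0,0,9.06],
    [0,0,9.06],
    [0,0,9.06],
    [0,0,0],
    [0,0,0],
    [0,0,0],
    [0,0,0],
    [0,0,0],
    [0,0,0],
    [0,0,0],
    [0,0,0],
    [0,0,0],
    [0,0,0],
    [0,0,0],
    [0,0,0]
  ],
  "fingers": [0,0,0,0,0,0,0,0,0,0,0,0,0,0,0,0,0,0,0,0],
  "grip_force": 25
}}

```text
t: 2.6
ee_pos: [0.606, 0.127, 0.1589]
orientation: [-0.0, 0.707, 0.707, -0.0]
ft_force: [-0.7, 0.3, -0.6]
opening: 0.0854
grasp_force: 0.0
```

Request:
{"method": "play_rows", "body": {
  "dp": [
    [-8,10,10],
    [-8,10,20],
    [0,0,35],
    [0,0,35],
    [0,0,25],
    [0,0,15],
    [0,0,8],
    [0,0,5],
    [0,0,3],
    [0,0,0],
    [0,0,0],
    [0,0,0],
    [0,0,0],
    [0,0,0],
    [0,0,0],
    [0,0,0],
    [0,0,0]
  ],
  "rotation": [
    [0,0,0],
    [0,0,0],
    [0,0,0],
    [0,0,0],
    [0,0,0],
    [0,0,0],
    [0,0,0],
    [0,0,0],
    [0,0,0],
    [0,0,0],
    [0,0,0],
    [0,0,0],
    [0,0,0],
    [0,0,0],
    [0,0,0],
    [0,0,0],
    [0,0,0]
  ],
  "fingers": [0,0,0,0,0,0,0,0,0,0,60,100,255,255,255,255,255]
}}

```text
t: 4.72
ee_pos: [0.6252, 0.1123, 0.0039]
orientation: [0.0, 0.707, 0.707, 0.0]
ft_force: [-2.4, -0.4, 8.3]
opening: 0.0504
grasp_force: 24.3
```

```bash
cat > look.py <<'E'
from h import *
import sys
# name worldx y z half zoom out
for n in("top","scene"):
    pass
def look(P,out,half=40,zoom=6,names=("scene","top")):
    L=[]
    for n in names:
        f=grab(n); u,v=proj(f,[P])[0].astype(int)
        L.append(cv2.convertScaleAbs(cv2.resize(f["img"][v-half:v+half,u-half:u+half],None,fx=zoom*.8,fy=zoom*.8,interpolation=cv2.INTER_CUBIC),alpha=1.5))
    cv2.imwrite(out,np.hstack(L))
look([float(a)/1000 for a in sys.argv[1:4]],sys.argv[4])
print({k:np.round(v,4) for k,v in env.get_obs().items()})
E
python3 look.py 625 111 10 pics/g1.png
```

```text
{'t': np.float64(4.825), 'qpos': array([-0.2914,  1.1099,  0.1412,  1.4174, -0.2157,  0.6291, -0.0529]), 'qvel': array([-0.001 , -0.0022,  0.0021, -0.0003, -0.0005,  0.001 ,  0.0008]), 'effort': array([   0.2128, -100.5559,    5.7512,  -16.6051,   -0.1098,   -0.8471,
         -0.1235]), 'ee_pos': array([0.6252, 0.1123, 0.0039]), 'orientation': array([1.000e-04, 7.071e-01, 7.071e-01, 1.000e-04]), 'ft_force': array([-3.0919, -0.3755,  9.7409]), 'wrist_torque': array([-0.0433,  0.6204,  0.1285]), 'grasp_force': np.float64(24.3487), 'opening': np.float64(0.0503)}
```

View pics/g1.png

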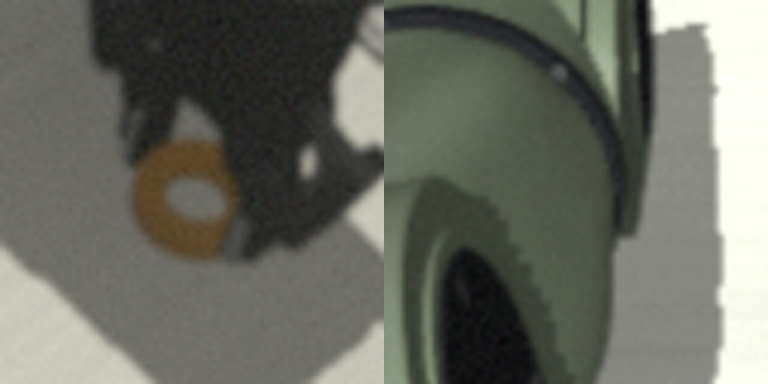

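Request:
{"method": "play_rows", "body": {
  "dp": [
    [0,0,-5],
    [0,0,-15],
    [0,0,-30],
    [0,0,-35],
    [0,0,-35],
    [0,0,-20],
    [-15,-12.5,0],
    [-30,-25,0],
    [-30,-25,0],
    [-30,-25,0],
    [-30,-25,0],
    [-30,-25,0],
    [-15,-12.5,0],
    [0,0,0],
    [0,0,0]
  ],
  "rotation": [
    [0,0,0],
    [0,0,0],
    [0,0,0],
    [0,0,0],
    [0,0,0],
    [0,0,0],
    [0,0,0],
    [0,0,0],
    [0,0,0],
    [0,0,0],
    [0,0,0],
    [0,0,0],
    [0,0,0],
    [0,0,0],
    [0,0,0]
  ],
  "fingers": [255,255,255,255,255,255,255,255,255,255,255,255,255,255,255]
}}

```text
t: 6.7
ee_pos: [0.4758, -0.067, 0.1435]
orientation: [0.0, 0.707, 0.707, 0.0]
ft_force: [-0.3, 1.7, -2.2]
opening: 0.0503
grasp_force: 26.7
```

```bash
python3 look.py 475 -69 135 pics/g2.png
```

```text
{'t': np.float64(6.8), 'qpos': array([ 0.0123,  0.7174,  0.1082,  1.9328, -0.1495,  0.4987,  0.2267]), 'qvel': array([ 0.0025,  0.0017,  0.0021,  0.0063,  0.0006, -0.0014,  0.0018]), 'effort': array([ 4.69700e-01, -8.00120e+01,  3.83150e+00, -1.40159e+01,
        1.00000e-02,  1.49000e-02, -1.12000e-02]), 'ee_pos': array([ 0.4756, -0.0669,  0.1433]), 'orientation': array([1.000e-04, 7.067e-01, 7.075e-01, 2.000e-04]), 'ft_force': array([ 0.5735,  0.5216, -2.7167]), 'wrist_torque': array([ 0.0089, -0.0283, -0.0298]), 'grasp_force': np.float64(26.6758), 'opening': np.float64(0.0503)}
```

View pics/g2.png

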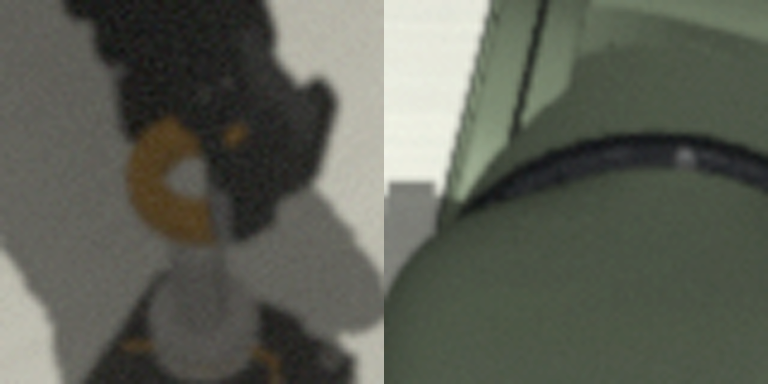

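```bash
cat > ov.py <<'E'
from h import *
def ov(name,circs,ctr,out,half=28,zoom=10,f=None):
    f=f or grab(name); u,v=proj(f,[ctr])[0].astype(int)
    im=cv2.convertScaleAbs(cv2.resize(f["img"][v-half:v+half,u-half:u+half],None,fx=zoom,fy=zoom,interpolation=cv2.INTER_CUBIC),alpha=1.8)
    c=np.linspace(0,2*np.pi,90)
    for (x,y,z,d) in circs:
        for a,b in (proj(f,np.c_[x+d/2*np.cos(c),y+d/2*np.sin(c),0*c+z])-[u-half,v-half]+.5)*zoom: cv2.circle(im,(int(a),int(b)),1,(0,255,0),-1)
    cv2.imwrite(out,im)
E
python3 - <<'E'
from ov import *
ov("scene",[(.4756,-.068,.1514,.052),(.4756,-.068,.1514,.026),(.475,-.0687,.062,.042),(.475,-.0687,.114,.008)],(.4756,-.068,.11),"pics/g3.png")
E
```

```text
(no output)
```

View pics/g3.png

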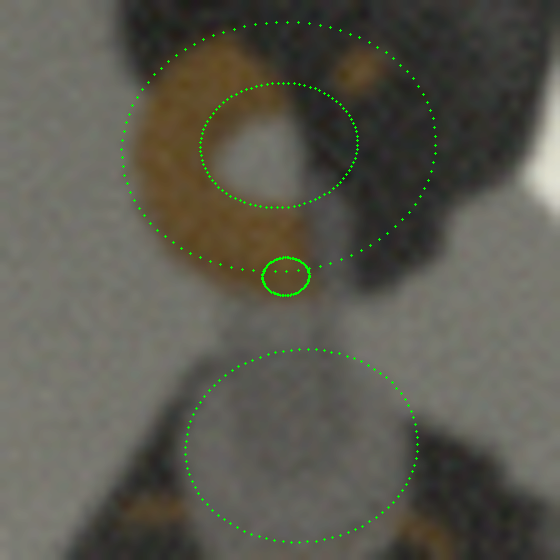

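Request:
{"method": "play_rows", "body": {
  "dp": [
    [-1.8,-0.6,0],
    [0,0,5],
    [0,0,8],
    [0,0,8],
    [0,0,8],
    [0,0,8],
    [0,0,8],
    [0,0,8],
    [0,0,8],
    [0,0,6],
    [0,0,4],
    [0,0,2],
    [0,0,1],
    [0,0,0]
  ],
  "rotation": [
    [0,0,0],
    [0,0,0],
    [0,0,0],
    [0,0,0],
    [0,0,0],
    [0,0,0],
    [0,0,0],
    [0,0,0],
    [0,0,0],
    [0,0,0],
    [0,0,0],
    [0,0,0],
    [0,0,0],
    [0,0,0]
  ],
  "fingers": [255,255,255,255,255,255,255,255,255,255,255,255,255,255]
}}

```text
t: 8.6
ee_pos: [0.4745, -0.0695, 0.0694]
orientation: [0.0, 0.707, 0.707, -0.0]
ft_force: [0.2, -0.0, -2.5]
opening: 0.05
grasp_force: 26.7
```

Free so far; on down in small steps.

Request:
{"method": "play_rows", "body": {
  "dp": [
    [0,0,1],
    [0,0,1],
    [0,0,0.7],
    [0,0,0.5],
    [0,0,0],
    [0,0,0]
  ],
  "rotation": [
    [0,0,0],
    [0,0,0],
    [0,0,0],
    [0,0,0],
    [0,0,0],
    [0,0,0]
  ],
  "fingers": [255,255,255,255,255,255]
}}

```text
t: 9.35
ee_pos: [0.4745, -0.0695, 0.0661]
orientation: [0.0, 0.707, 0.707, -0.0]
ft_force: [0.9, 0.6, -1.6]
opening: 0.0501
grasp_force: 26.7
```

Request:
{"method": "play_rows", "body": {
  "dp": [
    [0,0,0.5],
    [0,0,0.5],
    [0,0,0.5],
    [0,0,0],
    [0,0,0]
  ],
  "rotation": [
    [0,0,0],
    [0,0,0],
    [0,0,0],
    [0,0,0],
    [0,0,0]
  ],
  "fingers": [255,255,255,255,255]
}}

```text
t: 9.98
ee_pos: [0.4746, -0.0695, 0.0657]
orientation: [0.0, 0.707, 0.707, 0.0]
ft_force: [-5.8, 1.0, 30.5]
opening: 0.05
grasp_force: 29.6
```

Request:
{"method": "play_rows", "body": {
  "dp": [
    [0,0,-0.8],
    [0,0,0],
    [0,0,0],
    [0,0,0],
    [0,0,0],
    [0,0,0]
  ],
  "rotation": [
    [0,0,0],
    [0,0,0],
    [0,0,0],
    [0,0,0],
    [0,0,0],
    [0,0,0]
  ],
  "fingers": [255,80,50,10,0,0]
}}

```text
t: 10.72
ee_pos: [0.4744, -0.0695, 0.0654]
orientation: [0.0, 0.707, 0.707, -0.0]
ft_force: [-0.0, 0.5, -0.7]
opening: 0.0854
grasp_force: 0.0
```

Run:
```python
from ov import *
ov("scene",[(.475,-.0687,.074,.052),(.475,-.0687,.114,.008)],(.4756,-.068,.08),"pics/g4.png")
print(env.get_obs()["opening"],env.get_obs()["ft_force"])
```

```text
0.08565813397782157 [0.28232277 0.44847471 0.23072739]
```

View pics/g4.png

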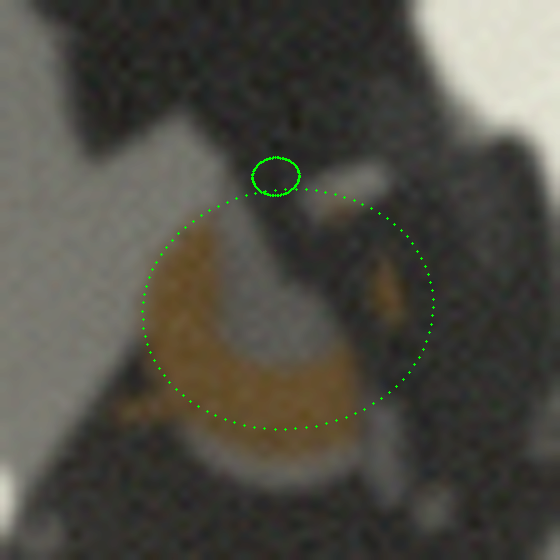

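Request:
{"method": "play_rows", "body": {
  "dp": [
    [0,0,-10],
    [0,0,-30],
    [0,0,-35],
    [20,8,0],
    [42,19,0],
    [42,19,0],
    [42,19,0],
    [42,19,0],
    [42,19,0],
    [42,19,0],
    [28,12,10],
    [12.7,7,20],
    [0,0,30],
    [0,0,30],
    [0,0,20],
    [0,0,12],
    [0,0,8],
    [0,0,5],
    [0,0,2]
  ],
  "rotation": [
    [0,0,0],
    [0,0,0],
    [0,0,0],
    [0,0,0],
    [0,0,0],
    [0,0,0],
    [0,0,0],
    [0,0,0],
    [0,0,0],
    [0,0,0],
    [0,0,0],
    [0,0,0],
    [0,0,0],
    [0,0,0],
    [0,0,0],
    [0,0,0],
    [0,0,0],
    [0,0,0],
    [0,0,0]
  ],
  "fingers": [0,0,0,0,0,0,0,0,0,0,0,0,0,0,0,0,0,0,0]
}}

```text
t: 13.15
ee_pos: [0.6156, 0.2432, 0.0036]
orientation: [0.0, 0.707, 0.707, 0.0]
ft_force: [-0.7, -0.5, 0.0]
opening: 0.0854
grasp_force: 0.0
```

Request:
{"method": "play_rows", "body": {
  "dp": [
    [0,0,0],
    [0,0,0],
    [0,0,0],
    [0,0,1],
    [0,0,0.6],
    [0,0,0],
    [0,0,0],
    [0,0,0],
    [0,0,0],
    [0,0,0]
  ],
  "rotation": [
    [0,0,0],
    [0,0,0],
    [0,0,0],
    [0,0,0],
    [0,0,0],
    [0,0,0],
    [0,0,0],
    [0,0,0],
    [0,0,0],
    [0,0,0]
  ],
  "fingers": [40,80,90,90,90,255,255,255,255,255]
}}

```text
t: 14.4
ee_pos: [0.6154, 0.2432, 0.0021]
orientation: [-0.0, 0.707, 0.707, -0.0]
ft_force: [-2.6, -0.8, 5.7]
opening: 0.0458
grasp_force: 24.7
```

Run:
```python
from ov import *
ov("scene",[(.6155,.2432,.012,.038),(.6155,.2432,.008,.048)],(.6155,.2432,.02),"pics/g5.png")
print({k:np.round(v,4) for k,v in env.get_obs().items() if k[0] in "efog"})
```

```text
{'effort': array([ 1.591000e-01, -1.058277e+02,  7.041300e+00, -1.864620e+01,
       -4.000000e-02, -8.064000e-01, -4.810000e-02]), 'ee_pos': array([0.6154, 0.2432, 0.0021]), 'orientation': array([-0.000e+00,  7.071e-01,  7.071e-01, -1.000e-04]), 'ft_force': array([-2.6951, -1.75  ,  5.0759]), 'grasp_force': np.float64(24.6828), 'opening': np.float64(0.0459)}
```

View pics/g5.png

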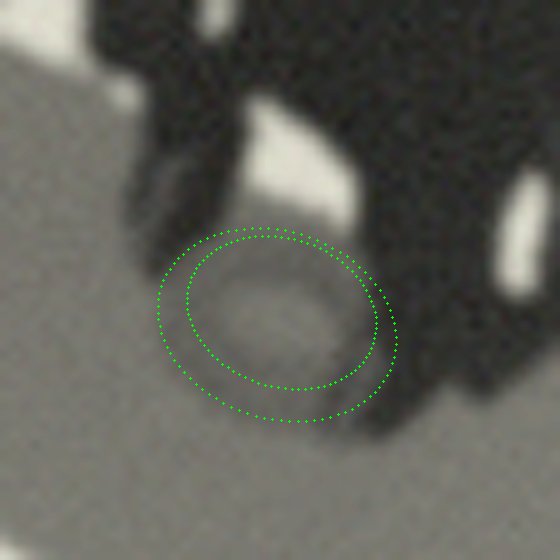

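Request:
{"method": "play_rows", "body": {
  "dp": [
    [0,0,-5],
    [0,0,-13],
    [0,0,-30],
    [0,0,-35],
    [0,0,-35],
    [0,0,-25],
    [-20,-9,0],
    [-40,-18,0],
    [-40,-18,0],
    [-40,-18,0],
    [-40,-18,0],
    [-40,-18,0],
    [-40,-18,0],
    [-32,-14,0],
    [-20,-9.5,0],
    [0,0,0],
    [0,0,0]
  ],
  "rotation": [
    [0,0,0],
    [0,0,0],
    [0,0,0],
    [0,0,0],
    [0,0,0],
    [0,0,0],
    [0,0,0],
    [0,0,0],
    [0,0,0],
    [0,0,0],
    [0,0,0],
    [0,0,0],
    [0,0,0],
    [0,0,0],
    [0,0,0],
    [0,0,0],
    [0,0,0]
  ],
  "fingers": [255,255,255,255,255,255,255,255,255,255,255,255,255,255,255,255,255]
}}

```text
t: 16.58
ee_pos: [0.4754, -0.0683, 0.1452]
orientation: [0.0, 0.707, 0.707, 0.0]
ft_force: [0.1, 0.7, -0.8]
opening: 0.0464
grasp_force: 26.0
```

Run:
```python
from ov import *
o=env.get_obs(); x,y,z=o["ee_pos"]
ov("scene",[(x,y,z+.0099,.038),(x,y,z+.0059,.048),(.475,-.0687,.074,.052),(.475,-.0687,.114,.008)],(x,y,.11),"pics/g6.png")
print({k:np.round(v,4) for k,v in o.items() if k[0] in "fog" or k=="ee_pos"})
```

```text
{'ee_pos': array([ 0.4754, -0.0683,  0.1452]), 'orientation': array([2.000e-04, 7.070e-01, 7.072e-01, 4.000e-04]), 'ft_force': array([ 0.1386,  0.7476, -0.8412]), 'grasp_force': np.float64(25.9758), 'opening': np.float64(0.0464)}
```

View pics/g6.png

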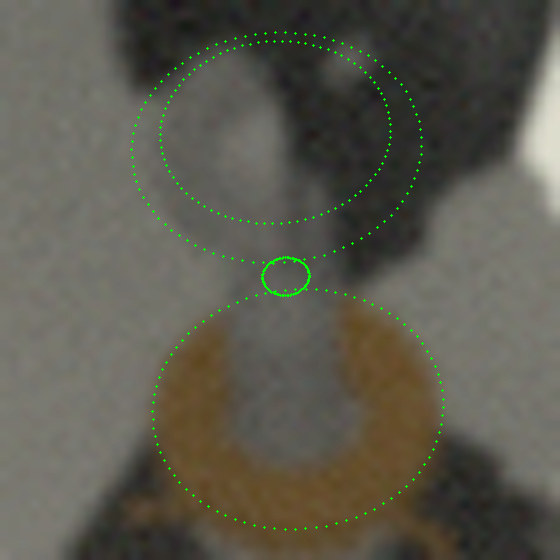

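Request:
{"method": "play_rows", "body": {
  "dp": [
    [-1,-0.2,0],
    [0,0,5],
    [0,0,8],
    [0,0,8],
    [0,0,8],
    [0,0,8],
    [0,0,8],
    [0,0,8],
    [0,0,6],
    [0,0,4],
    [0,0,3],
    [0,0,1],
    [0,0,0],
    [0,0,0]
  ],
  "rotation": [
    [0,0,0],
    [0,0,0],
    [0,0,0],
    [0,0,0],
    [0,0,0],
    [0,0,0],
    [0,0,0],
    [0,0,0],
    [0,0,0],
    [0,0,0],
    [0,0,0],
    [0,0,0],
    [0,0,0],
    [0,0,0]
  ],
  "fingers": [255,255,255,255,255,255,255,255,255,255,255,255,255,255]
}}

```text
t: 18.38
ee_pos: [0.4748, -0.0698, 0.0779]
orientation: [0.0, 0.707, 0.707, -0.0]
ft_force: [-0.2, -2.7, -0.1]
opening: 0.0458
grasp_force: 26.0
```

Request:
{"method": "play_rows", "body": {
  "dp": [
    [0,0,0.6],
    [0,0,0.5],
    [0,0,0.4],
    [0,0,0.4],
    [0,0,0],
    [0,0,0]
  ],
  "rotation": [
    [0,0,0],
    [0,0,0],
    [0,0,0],
    [0,0,0],
    [0,0,0],
    [0,0,0]
  ],
  "fingers": [255,255,255,255,255,255]
}}

```text
t: 19.12
ee_pos: [0.4748, -0.0699, 0.0761]
orientation: [0.0, 0.707, 0.707, 0.0]
ft_force: [0.0, -2.9, 4.7]
opening: 0.046
grasp_force: 26.7
```

Request:
{"method": "play_rows", "body": {
  "dp": [
    [0,0,0.3],
    [0,0,0],
    [0,0,0],
    [0,0,0],
    [0,0,0],
    [0,0,0],
    [0,0,0]
  ],
  "rotation": [
    [0,0,0],
    [0,0,0],
    [0,0,0],
    [0,0,0],
    [0,0,0],
    [0,0,0],
    [0,0,0]
  ],
  "fingers": [255,255,100,80,40,0,0]
}}

```text
t: 20.0
ee_pos: [0.4748, -0.0698, 0.0756]
orientation: [0.0, 0.707, 0.707, -0.0]
ft_force: [0.6, 0.1, 0.2]
opening: 0.0851
grasp_force: 0.0
```

Run:
```python
from ov import *
o=env.get_obs(); x,y=.475,-.0687
ov("scene",[(x,y,.086,.038),(x,y,.082,.048),(.475,-.0687,.074,.052)],(x,y,.085),"pics/g7.png")
print({k:np.round(v,4) for k,v in o.items() if k[0] in "fog" or k=="ee_pos"})
```

```text
{'ee_pos': array([ 0.4748, -0.0698,  0.0756]), 'orientation': array([ 0.    ,  0.7071,  0.7071, -0.    ]), 'ft_force': array([0.5729, 0.1113, 0.2243]), 'grasp_force': np.float64(0.0), 'opening': np.float64(0.0851)}
```

View pics/g7.png

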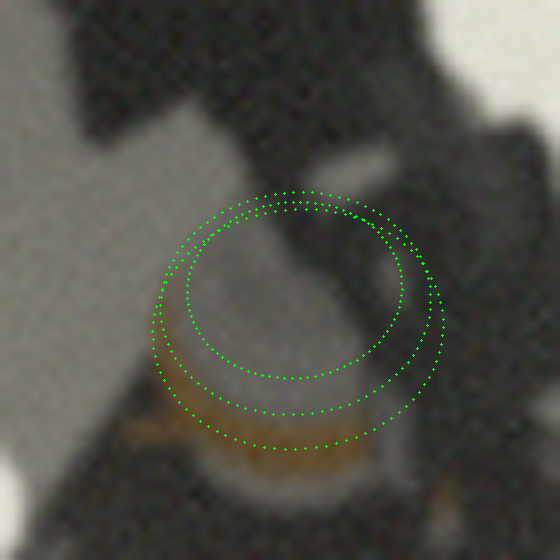

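Request:
{"method": "play_rows", "body": {
  "dp": [
    [0,0,-10],
    [0,0,-30],
    [0,0,-30],
    [-20,-3,0],
    [-40,-5,0],
    [-40,-5,0],
    [-40,-5,0],
    [-30,-4,0],
    [-17,-2,20],
    [0,0,30],
    [0,0,30],
    [0,0,25],
    [0,0,15],
    [0,0,10],
    [0,0,6],
    [0,0,2],
    [0,0,0]
  ],
  "rotation": [
    [0,0,0],
    [0,0,0],
    [0,0,0],
    [0,0,0],
    [0,0,0],
    [0,0,0],
    [0,0,0],
    [0,0,0],
    [0,0,0],
    [0,0,0],
    [0,0,0],
    [0,0,0],
    [0,0,0],
    [0,0,0],
    [0,0,0],
    [0,0,0],
    [0,0,0]
  ],
  "fingers": [0,0,0,0,0,0,0,0,0,0,0,0,0,0,0,0,0]
}}

```text
t: 22.18
ee_pos: [0.4509, -0.2569, 0.0079]
orientation: [0.0, 0.707, 0.707, 0.0]
ft_force: [1.2, -0.1, -0.4]
opening: 0.0852
grasp_force: 0.0
```

Request:
{"method": "play_rows", "body": {
  "dp": [
    [0,0,0],
    [0,0,0],
    [0,0,0],
    [0,0,0],
    [0,0,0],
    [0,0,0],
    [0,0,0],
    [0,0,0],
    [0,0,0]
  ],
  "rotation": [
    [0,0,0],
    [0,0,0],
    [0,0,0],
    [0,0,0],
    [0,0,0],
    [0,0,0],
    [0,0,0],
    [0,0,0],
    [0,0,0]
  ],
  "fingers": [50,90,110,255,255,255,255,255,255]
}}

```text
t: 23.3
ee_pos: [0.4508, -0.2569, 0.0079]
orientation: [0.0, 0.707, 0.707, -0.0]
ft_force: [-2.0, 1.3, 7.9]
opening: 0.0368
grasp_force: 24.2
```

Run:
```python
from ov import *
o=env.get_obs(); x,y,z=o["ee_pos"]
ov("scene",[(x,y,.018,.038),(x,y,.018,.026)],(x,y,.02),"pics/g8.png")
print({k:np.round(v,4) for k,v in o.items() if k[0] in "fog" or k=="ee_pos"})
```

```text
{'ee_pos': array([ 0.4508, -0.2569,  0.0079]), 'orientation': array([ 1.000e-04,  7.071e-01,  7.071e-01, -0.000e+00]), 'ft_force': array([-1.9729,  1.3128,  7.8637]), 'grasp_force': np.float64(24.1746), 'opening': np.float64(0.0368)}
```

View pics/g8.png

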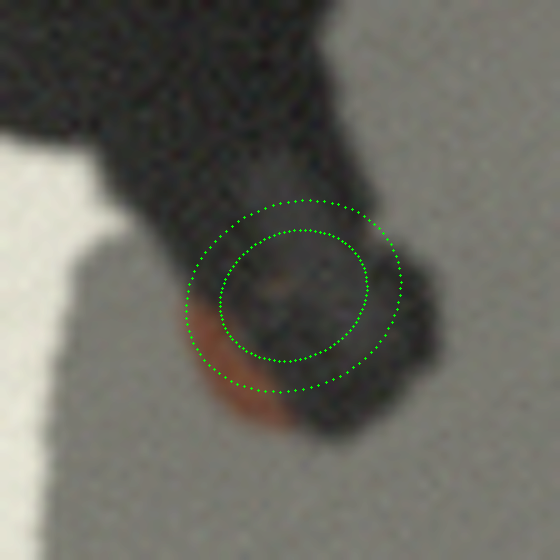

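Request:
{"method": "play_rows", "body": {
  "dp": [
    [0,0,-5],
    [0,0,-15],
    [0,0,-30],
    [0,0,-35],
    [0,0,-32],
    [0,0,-20],
    [18,2,0],
    [40,5,0],
    [40,5,0],
    [40,5,0],
    [30,4,0],
    [20,3,0],
    [0,0,0],
    [0,0,0]
  ],
  "rotation": [
    [0,0,0],
    [0,0,0],
    [0,0,0],
    [0,0,0],
    [0,0,0],
    [0,0,0],
    [0,0,0],
    [0,0,0],
    [0,0,0],
    [0,0,0],
    [0,0,0],
    [0,0,0],
    [0,0,0],
    [0,0,0]
  ],
  "fingers": [255,255,255,255,255,255,255,255,255,255,255,255,255,255]
}}

```text
t: 25.1
ee_pos: [0.4744, -0.0691, 0.1445]
orientation: [-0.0, 0.707, 0.707, -0.0]
ft_force: [0.2, -0.4, -0.6]
opening: 0.0367
grasp_force: 25.3
```

Run:
```python
from ov import *
o=env.get_obs(); x,y,z=o["ee_pos"]
ov("scene",[(x,y,z+.0101,.038),(.475,-.0687,.086,.038),(.475,-.0687,.082,.048)],(x,y,.12),"pics/g9.png")
print({k:np.round(v,4) for k,v in o.items() if k[0] in "fog" or k=="ee_pos"})
```

```text
{'ee_pos': array([ 0.4744, -0.0691,  0.1445]), 'orientation': array([-1.000e-04,  7.072e-01,  7.070e-01, -3.000e-04]), 'ft_force': array([ 0.221 , -0.447 , -0.5753]), 'grasp_force': np.float64(25.2962), 'opening': np.float64(0.0367)}
```

View pics/g9.png

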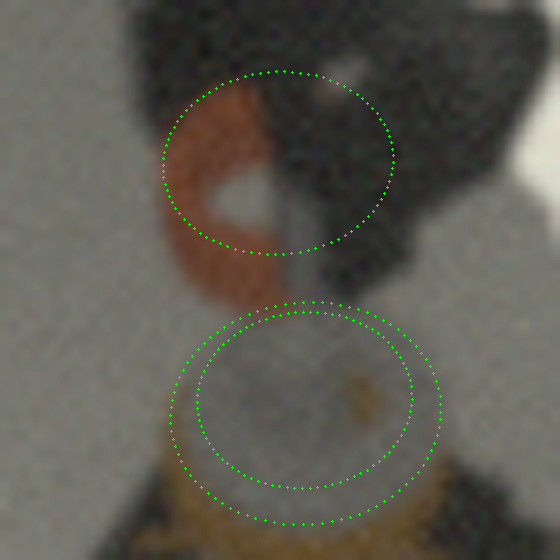

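Request:
{"method": "play_rows", "body": {
  "dp": [
    [0.3,0.5,0],
    [0,0,5],
    [0,0,8],
    [0,0,8],
    [0,0,8],
    [0,0,8],
    [0,0,6],
    [0,0,4],
    [0,0,1],
    [0,0,0.6],
    [0,0,0],
    [0,0,0]
  ],
  "rotation": [
    [0,0,0],
    [0,0,0],
    [0,0,0],
    [0,0,0],
    [0,0,0],
    [0,0,0],
    [0,0,0],
    [0,0,0],
    [0,0,0],
    [0,0,0],
    [0,0,0],
    [0,0,0]
  ],
  "fingers": [255,255,255,255,255,255,255,255,255,255,255,255]
}}

```text
t: 26.65
ee_pos: [0.4753, -0.0685, 0.0961]
orientation: [0.0, 0.707, 0.707, 0.0]
ft_force: [0.8, -0.3, -0.8]
opening: 0.0366
grasp_force: 25.3
```

Request:
{"method": "play_rows", "body": {
  "dp": [
    [0,0,0.6],
    [0,0,0.5],
    [0,0,0.4],
    [0,0,0],
    [0,0,0]
  ],
  "rotation": [
    [0,0,0],
    [0,0,0],
    [0,0,0],
    [0,0,0],
    [0,0,0]
  ],
  "fingers": [255,255,255,255,255]
}}

```text
t: 27.28
ee_pos: [0.4753, -0.0685, 0.0945]
orientation: [0.0, 0.707, 0.707, -0.0]
ft_force: [-0.2, 0.8, -1.3]
opening: 0.0365
grasp_force: 25.3
```

Request:
{"method": "play_rows", "body": {
  "dp": [
    [0,0,0.4],
    [0,0,0.3],
    [0,0,0.2],
    [0,0,0],
    [0,0,0]
  ],
  "rotation": [
    [0,0,0],
    [0,0,0],
    [0,0,0],
    [0,0,0],
    [0,0,0]
  ],
  "fingers": [255,255,255,255,255]
}}

```text
t: 27.9
ee_pos: [0.4753, -0.0686, 0.0939]
orientation: [0.0, 0.707, 0.707, 0.0]
ft_force: [-0.5, 0.0, 9.0]
opening: 0.0367
grasp_force: 26.0
```

Request:
{"method": "play_rows", "body": {
  "dp": [
    [0,0,0],
    [0,0,0],
    [0,0,0],
    [0,0,0],
    [0,0,0],
    [0,0,-10],
    [0,0,-25],
    [0,0,-20],
    [0.3,20,0],
    [0.3,40,0],
    [0.2,40,0],
    [0.2,24,10],
    [0,10.4,20],
    [0,0,30],
    [0,0,30],
    [0,0,25],
    [0,0,15],
    [0,0,8],
    [0,0,2],
    [0,0,0]
  ],
  "rotation": [
    [0,0,0],
    [0,0,0],
    [0,0,0],
    [0,0,0],
    [0,0,0],
    [0,0,0],
    [0,0,0],
    [0,0,0],
    [0,0,0],
    [0,0,0],
    [0,0,0],
    [0,0,0],
    [0,0,0],
    [0,0,0],
    [0,0,0],
    [0,0,0],
    [0,0,0],
    [0,0,0],
    [0,0,0],
    [0,0,0]
  ],
  "fingers": [110,80,40,0,0,0,0,0,0,0,0,0,0,0,0,0,0,0,0,0]
}}

```text
t: 30.4
ee_pos: [0.61, -0.0676, 0.0092]
orientation: [0.0, 0.707, 0.707, 0.0]
ft_force: [-0.1, -0.3, 0.5]
opening: 0.0853
grasp_force: 0.0
```

Request:
{"method": "play_rows", "body": {
  "dp": [
    [0,0,0],
    [0,0,0],
    [0,0,0],
    [0,0,0],
    [0,0,0],
    [0,0,0],
    [0,0,0],
    [0,0,0],
    [0,0,0]
  ],
  "rotation": [
    [0,0,0],
    [0,0,0],
    [0,0,0],
    [0,0,0],
    [0,0,0],
    [0,0,0],
    [0,0,0],
    [0,0,0],
    [0,0,0]
  ],
  "fingers": [50,90,100,255,255,255,255,255,255]
}}

```text
t: 31.52
ee_pos: [0.6097, -0.0675, 0.0089]
orientation: [0.0, 0.707, 0.707, 0.0]
ft_force: [-1.9, -0.7, 5.7]
opening: 0.0411
grasp_force: 24.6
```

Run:
```python
from ov import *
o=env.get_obs(); x,y,z=o["ee_pos"]; f=grab("scene")
ov("scene",[(x,y,.019,.042)],(x,y,.02),"pics/a.png",f=f)
ov("scene",[(.475,-.0687,.104,.038),(.475,-.0687,.114,.008)],(.475,-.0687,.085),"pics/b.png",f=f)
cv2.imwrite("pics/g10.png",cv2.resize(np.hstack([cv2.imread("pics/a.png"),cv2.imread("pics/b.png")]),(800,400)))
print({k:np.round(v,4) for k,v in o.items() if k[0] in "fog" or k=="ee_pos"})
```

```text
{'ee_pos': array([ 0.6097, -0.0675,  0.0089]), 'orientation': array([1.000e-04, 7.071e-01, 7.071e-01, 0.000e+00]), 'ft_force': array([-1.8781, -0.6665,  5.6783]), 'grasp_force': np.float64(24.6363), 'opening': np.float64(0.0411)}
```

View pics/g10.png

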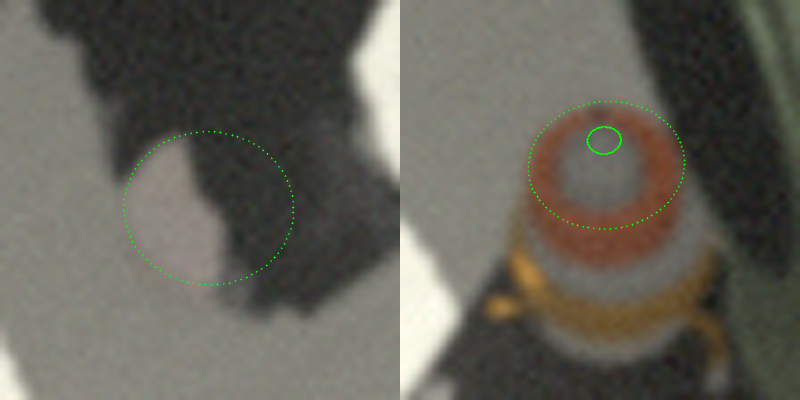

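Request:
{"method": "play_rows", "body": {
  "dp": [
    [0,0,-5],
    [0,0,-15],
    [0,0,-30],
    [0,0,-35],
    [0,0,-31],
    [0,0,-20],
    [-0.2,-15,0],
    [-0.2,-35,0],
    [-0.3,-40,0],
    [-0.3,-30,0],
    [-0.2,-14.5,0],
    [0,0,0],
    [0,0,0]
  ],
  "rotation": [
    [0,0,0],
    [0,0,0],
    [0,0,0],
    [0,0,0],
    [0,0,0],
    [0,0,0],
    [0,0,0],
    [0,0,0],
    [0,0,0],
    [0,0,0],
    [0,0,0],
    [0,0,0],
    [0,0,0]
  ],
  "fingers": [255,255,255,255,255,255,255,255,255,255,255,255,255]
}}

```text
t: 33.2
ee_pos: [0.4759, -0.0687, 0.145]
orientation: [0.0, 0.707, 0.707, 0.0]
ft_force: [0.2, 0.0, -0.2]
opening: 0.0407
grasp_force: 25.4
```

Request:
{"method": "play_rows", "body": {
  "dp": [
    [0,0,3],
    [0,0,5],
    [0,0,6],
    [0,0,6],
    [0,0,5],
    [0,0,3],
    [0,0,1],
    [0,0,0],
    [0,0,0]
  ],
  "rotation": [
    [0,0,0],
    [0,0,0],
    [0,0,0],
    [0,0,0],
    [0,0,0],
    [0,0,0],
    [0,0,0],
    [0,0,0],
    [0,0,0]
  ],
  "fingers": [255,255,255,255,255,255,255,255,255]
}}

```text
t: 34.33
ee_pos: [0.4752, -0.0687, 0.1157]
orientation: [0.0, 0.707, 0.707, 0.0]
ft_force: [0.5, -0.1, -0.2]
opening: 0.0403
grasp_force: 25.4
```

Request:
{"method": "play_rows", "body": {
  "dp": [
    [0,0,1],
    [0,0,0.7],
    [0,0,0.5],
    [0,0,0.4],
    [0,0,0.3],
    [0,0,0],
    [0,0,0]
  ],
  "rotation": [
    [0,0,0],
    [0,0,0],
    [0,0,0],
    [0,0,0],
    [0,0,0],
    [0,0,0],
    [0,0,0]
  ],
  "fingers": [255,255,255,255,255,255,255]
}}

```text
t: 35.2
ee_pos: [0.4752, -0.0687, 0.1128]
orientation: [0.0, 0.707, 0.707, 0.0]
ft_force: [-0.3, -0.2, 5.7]
opening: 0.0407
grasp_force: 25.9
```

Contact at the expected height; release and withdraw.

Request:
{"method": "play_rows", "body": {
  "dp": [
    [0,0,0],
    [0,0,0],
    [0,0,0],
    [0,0,0],
    [0,0,0],
    [0,0,0],
    [0,0,-5],
    [0,0,-15],
    [0,0,-30],
    [0,0,-30],
    [25,15,0],
    [40,25,0],
    [40,25,0],
    [40,25,0],
    [20,10,0],
    [0,0,0],
    [0,0,0]
  ],
  "rotation": [
    [0,0,0],
    [0,0,0],
    [0,0,0],
    [0,0,0],
    [0,0,0],
    [0,0,0],
    [0,0,0],
    [0,0,0],
    [0,0,0],
    [0,0,0],
    [0,0,0],
    [0,0,0],
    [0,0,0],
    [0,0,0],
    [0,0,0],
    [0,0,0],
    [0,0,0]
  ],
  "fingers": [110,80,40,0,0,0,0,0,0,0,0,0,0,0,0,0,0]
}}

```text
t: 37.33
ee_pos: [0.5749, 0.0954, 0.1929]
orientation: [0.0, 0.707, 0.707, -0.0]
ft_force: [0.2, -0.2, 0.7]
opening: 0.086
grasp_force: 0.0
```

Run:
```python
from ov import *
ov("scene",[(.475,-.0687,.123,.042)],(.475,-.0687,.095),"pics/g11.png")
```

```text
(no output)
```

View pics/g11.png

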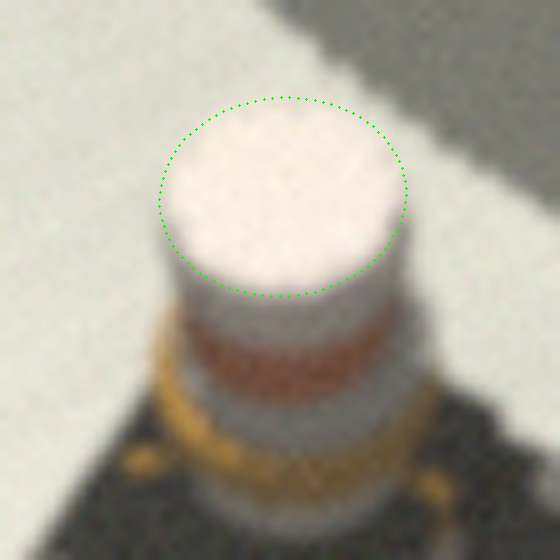

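The picture shows the whole stack seated and the cap on its predicted outline, centred near (283,197).

```bash
python3 -c "
from plant import env
print(env.hand_in())"
```

```text
the job is handed in; nothing more can be done
None
```

The brass ring, seal insert, copper sleeve and white cap are stacked on the spool, seated and let go by about 37 s; the job is handed in, with no verdict returned.

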